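# Serve the tea ball on its tray over the mug

## Robot

A 6-joint arm with a two-finger parallel gripper is mounted at the origin on a cart in front of the work surface, level with it; the furniture and walls round the work are solid. World frame = base frame: x ahead of the robot, y to its left, z up, the work surface at z = 0. Lengths are in m, angles in rad, forces in N, time in s.
With the tool pointing down it reaches from about 0.3 to 0.775 m from the base axis. Payload 14.6 kg.
Tool frame: the origin (TCP) lies on the centre line of the jaws, within the pads' length; the fingertips stand 19 mm ahead of it and the grasp point (between the pads) is the TCP; y points along the fingers, x is the direction in which the jaws open and shut, and the axes are right-handed (so a half turn about y gives the same grasp; the last joint's range is limited). The gripper opens to 94 mm and grips with 3 to 60 N. Pads are 16 mm wide; open, the fingers measure 119 mm over their backs; the gripper's body (75 mm by 177 mm) begins 78 mm behind the grasp point.
Start: joints at [1.079, 0.3, 1.521, -0, 1.321, -0.067], TCP at [0.227, 0.501, 0.192] pointing down, gripper open.
Joint ranges: [-3.03, 3.03], [-0.79, 2.21], [0.23, 2.52], [-1.04, 4.18], [0, 3.07], [-2.55, 2.55]. Speed limits (rad/s): [2.22, 2.22, 2.57, 3.14, 3.14, 3.14].

## Interface

Orientations are given as [roll, pitch, yaw] about the fixed x, y, z axes, in that order (R = Rz(yaw) Ry(pitch) Rx(roll)).
In Python, from station import get_obs, cams, workorder gives the robot as it stands.
- The arm moves only by the shell command python3 -m handwheel 'ROWS' [FORCE]. ROWS is JSON, a list of rows, each an object of numbers: "fingers": the opening, from -1 (shut) to 1 (fully open); "x", "y", "z": the shift along the tool's x, y, z in m; "spin": the turn about the tool's y in degrees. In form: [{"fingers": .., "x": .., "y": .., "z": .., "spin": ..}, ...]. A call has exactly 10 rows; each row is the pose to reach, as a shift and turn from the pose commanded when the call began, along the tool's axes at that moment; what a row does not reach only later rows make up. A row lasts 1/10 s, in which the tool goes at most 50 mm and 8.59 degrees, less where a joint would pass 70% of its speed; a pose out of reach is approached as far as the arm can. A call with a gripper value outside its range is refused whole. The fingers move at their own pace and stop on an object; FORCE is the grip in N (left out, the last holds). Time passes only in rows, so rows that repeat a pose let the fingers close, or fill a call up. It gives the time, the measured TCP pose, the force and the opening at its end, in the units of the state.
- get_obs(): the state, without advancing time (a new reading comes with each control period).
- cams.camera(name): name is "side" or "top"; returns (picture, depth): 400x640x3 uint8, red, green, blue; 400x640 float32, m along the optical axis (not along the pixel's ray), 0 where there is no reading.
- cams.get_calibration(name): a dict with "fx", "fy", "cx", "cy" (pixels), "view" (4x4, takes a point from world to camera coordinates). Camera axes: x right, y down, z forward; pixel columns grow to the right and rows downward; lengths in m; the calibration is good to about 2 mm. A picture is of the moment at which its call begins. get_calibration takes no time and is no camera call.
- workorder.hand_in(): hands the job in, once; it reports no verdict.
The state is a dict: "time_s": time; "qpos": joint angles; "joint_vel": joint speeds; "tau": joint torques, N m; "ee_pos": TCP position; "eef_rot": TCP orientation; "force": force on the tool from outside, world axes, zero at the start; "moment": the same for the moment, N m; "grip_width": finger opening in m.
Only numpy, scipy, OpenCV 4.12 (cv2) and the standard library are available. Lean on these libraries where they do the work, as an engineer would, in place of code of your own. Each camera call takes 0.05 s, during which the arm holds its last target. There are 200 camera calls.

## Task

Fold the orange lid of the tea tray's sugar box fully shut, its tab behind the little rim, then lift the tray by its wooden grip and carry it to the white mug without letting the loose steel ball roll out of its shallow pocket or disturbing the things standing about. Finish while still holding the tray: level and still, the ball's pocket centred over the mug's mouth, a few centimetres above the rim, touching nothing on the table; do not put it down or let go.

Things in the scene. Friction and masses are not known exactly. Their poses are not given: they have to be found in the camera images.
- tray: loose blue tea tray, 214 (its x) x 104 mm, 13 mm edge, 0.4 kg. Origin: centre of the underside, z up. In the middle an upright wooden grip plate, 14 mm thick along tray x, 50 mm wide along y, top 88 mm up: pinch it from above, fingers closing along tray x. Ball pocket at the +x end; white sugar box at the -x end (62 x 80 mm, centre x = -68, top 35 mm up); white rim at x = -27, 26 mm up
- grip (a point): middle of the grasp on the wooden grip plate, 12 mm below its top, 76 mm above the tray's underside; axes as the tray's
- pocket (a point): where the centre of the ball is when it lies in the middle of the pocket: on the tray at x = +68 mm, 23 mm above the underside. The pocket is a steel ring of 36 mm inner diameter whose top is 5 mm above the tray's floor (floor 5 mm above the underside)
- tea_ball: loose perforated steel tea ball, 36 mm in diameter, 50 g, lying in the ring pocket, where it can roll a few mm; origin at its centre. It rolls out if the tray tips by about 40 degrees or is jerked
- lid (a joint): hinge angle (rad) of the orange lid of the sugar box: 0 = shut, tab behind the rim; 1.57 = upright; up to 2.1 = leaning outward, away from the grip. A stiff hinge (0.025 N m, about 0.5 N at the edge): the lid stays where it is left, so it has to be swung over and then pressed down all the way
- lid_hinge (a point): middle of the lid's hinge line, which runs along tray y at the outer (-x) end: tray x = -101 mm, 35.5 mm above the underside. The lid is 68 mm long from the hinge, 80 mm wide, 4 mm thick; shut, it lies from the hinge toward the grip, its top 39.5 mm above the underside
- lid_edge (a point): middle of the lid's free edge, 68 mm from the hinge, where the tab is (30 mm wide, hanging 16 mm below the lid when shut)
- mug: white mug with a handle, loose, 78 mm wide (113 mm with the handle), 89 mm high, to be left standing where it is; origin on its underside
- mug_mouth (a point): centre of the mug's mouth, at rim height (89 mm above the table); the mouth is about 70 mm across
- bowl: bystander: white bowl with a green band, 130 mm across, 59 mm high; origin at the centre of its underside
- spice_jar: bystander: spice jar, 46 mm across, 108 mm high, white cap; origin at the centre of its underside; a like jar stands beside it
- salt_mill: bystander: small salt shaker with a grey top, 44 mm across, 90 mm high; origin at the centre of its underside
- timer: bystander: round cream kitchen timer, 70 mm across, 42 mm high; origin at the centre of its underside
There are look-alikes about, which are no part of the job. Leave any red look-alike of the mug alone.

How it is judged:
By the outcome, as a careful person would: the job done as asked, in the order asked, and still so for the second after the job is handed in, while the arm keeps its last pose, push and grip.
It also fails if it takes over 54 s, if anything falls off the work surface, if the arm or the gripper's body presses on something with over 40 N, if the wrist force passes 120 N, or if a joint passes its speed limit or range.

## Working session

There is one attempt and no reset: what is moved stays moved. The work goes in short steps, Python scripts to look and compute and a shell command to move; the robot and the scene stay as the last step left them, time stands still between calls to the robot, and variables do not carry over. Pictures are saved under pics/ and viewed, about 8 in all and at most 12, crops included, and the job is handed in when it is done.

```bash
mkdir -p pics; cat > h.py <<'E'
import numpy as np, cv2
from station import get_obs, cams, workorder
def shot(n,tag):
    im,d=cams.camera(n); np.savez(f'{tag}.npz',im=im,d=d); cv2.imwrite(f'pics/{tag}.png',im[:,:,::-1]); return im,d
def pt(n,d,u,v,z=None):
    """world point at pixel, by depth (median 3x3) or on the plane z"""
    c=cams.get_calibration(n); T=np.linalg.inv(np.array(c['view']))
    r=np.array([(u-c['cx'])/c['fx'],(v-c['cy'])/c['fy'],1.])
    if z is None:
        w=d[int(v)-1:int(v)+2,int(u)-1:int(u)+2]; k=np.median(w[w>0]) if (w>0).any() else 0
    else: k=(z-T[2,3])/(T[2,:3]@r)
    return T[:3,:3]@(r*k)+T[:3,3]
def pix(n,p):
    c=cams.get_calibration(n); q=np.array(c['view'])@np.r_[p,1]; return c['fx']*q[0]/q[2]+c['cx'],c['fy']*q[1]/q[2]+c['cy']
E
python3 - <<'E'
from h import *
a,_=shot('top','t0'); b,_=shot('side','s0')
o=get_obs(); print(o)
from scipy.spatial.transform import Rotation as R
print(R.from_euler('xyz',o['eef_rot']).as_matrix().round(3))
E
```

```text
{'time_s': 0.1, 'qpos': array([ 1.07935029e+00,  3.00364035e-01,  1.52152005e+00,  7.02521728e-06,
        1.32068757e+00, -6.66022902e-02]), 'joint_vel': array([-4.01516042e-04, -2.14385896e-03, -1.15263516e-03, -8.20156128e-04,
        6.37930815e-04, -6.97633287e-05]), 'tau': array([ 1.75564976e-03, -5.32648301e+01, -3.53274643e+01,  7.09791784e-02,
        2.36307346e-02, -1.20050831e-04]), 'ee_pos': array([0.226584  , 0.50088873, 0.19127088]), 'eef_rot': array([-1.57072438e+00,  9.76377197e-04,  1.14595087e+00]), 'force': array([ 0.4063356 , -0.51936774, -1.50382782]), 'moment': array([ 0.01283195, -0.00501919,  0.01851155]), 'grip_width': 0.09410913199565869}
[[ 0.412 -0.    -0.911]
 [ 0.911 -0.001  0.412]
 [-0.001 -1.     0.   ]]
```

View pics/t0.png

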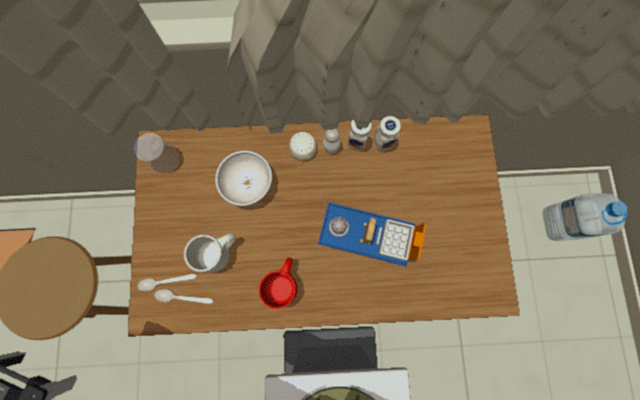

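View pics/s0.png

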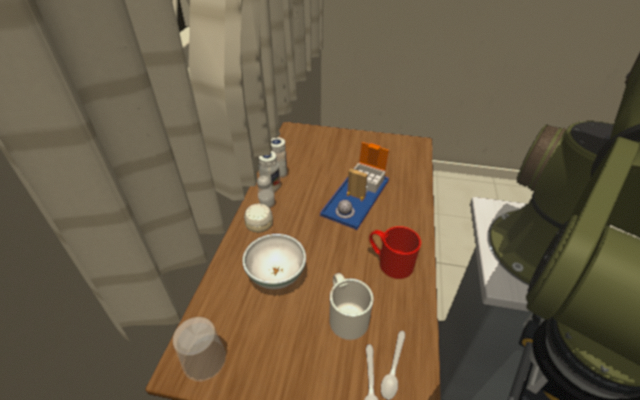

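The top view shows the tray around (368,234), with the pocket and ball at (339,226), the grip plate at (370,231), the sugar box at (398,239) and the lid standing open at (420,241). The white mug is at (206,253), with its handle toward (228,241). Look-alikes:
- red mug at (278,288): leave it alone
- glass tumbler at (150,148)
- bowl at (244,180): not the mug

Next I'll measure and take a close crop.

```bash
python3 - <<'E'
from h import *
z=np.load('t0.npz');im,d=z['im'],z['d']
for n,(u,v) in dict(ball=(339,226),grip=(370,229),box=(398,239),lid=(420,241),mugin=(206,255),red=(278,288),bowl=(244,180),timer=(302,146),salt=(332,140),jar1=(360,133),jar2=(388,130),tl=(135,130),tr=(490,118),br=(517,315),bl=(130,334),glass=(150,148),trayTL=(329,206),trayBL=(320,243),trayBR=(408,264)).items():
    print(n,pt('top',d,u,v).round(3))
c=cv2.resize(im[195:275,310:435],None,fx=6,fy=6,interpolation=cv2.INTER_CUBIC); cv2.imwrite('pics/c1.png',c[:,:,::-1])
c=cams.get_calibration('top'); print(c['fx'],np.linalg.inv(np.array(c['view']))[:3].round(3))
c=cams.get_calibration('side'); print(c['fx'],np.linalg.inv(np.array(c['view']))[:3].round(3))
E
```

```text
ball [ 0.472 -0.025  0.04 ]
grip [ 0.455 -0.088  0.089]
box [ 0.438 -0.164  0.011]
lid [ 0.422 -0.189  0.106]
mugin [0.424 0.289 0.008]
red [0.34  0.123 0.008]
bowl [0.601 0.198 0.01 ]
timer [0.669 0.052 0.043]
salt [ 0.666 -0.019  0.081]
jar1 [ 0.669 -0.081  0.107]
jar2 [ 0.672 -0.143  0.109]
tl [ 0.779  0.509 -0.064]
tr [ 0.778 -0.479 -0.095]
br [ 0.251 -0.423 -0.002]
bl [0.255 0.461 0.001]
glass [0.665 0.396 0.089]
trayTL [ 0.526 -0.005  0.012]
trayBL [0.438 0.021 0.011]
trayBR [ 0.379 -0.184  0.   ]
377.7861563212357 [[-0.051 -0.976  0.214  0.345]
 [-0.999  0.05  -0.01   0.026]
 [-0.001 -0.214 -0.977  0.901]]
384.636919077292 [[-0.981 -0.134  0.141  0.403]
 [-0.194  0.652 -0.733  0.677]
 [ 0.006 -0.746 -0.666  0.689]]
```

View pics/c1.png

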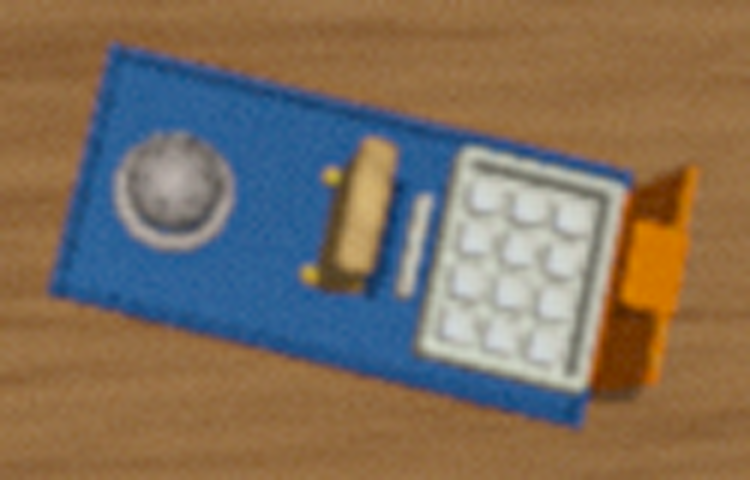

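The crop shows the blue tray with its corners at crop (112,45), (50,295), (582,428) and (632,178). The grip top is at (372,207), the ball is in its ring at (180,185), and the lid leans outward with its edge midpoint near (674,275).

```bash
cat > tray.py <<'E'
from h import *
from scipy.optimize import least_squares
Z=lambda u,v:(310+u/6,195+v/6)
ob=[((.107,-.052,.013),(112,45)),((.107,.052,.013),(50,295)),((-.107,.052,.013),(582,428)),((-.107,-.052,.013),(632,178)),((0,0,.088),(372,207)),((.068,0,.023),(180,185))]
def W(p,q):
    c,s=np.cos(p[2]),np.sin(p[2]); return np.array([p[0]+c*q[0]-s*q[1],p[1]+s*q[0]+c*q[1],q[2]])
f=lambda p:np.concatenate([np.subtract(pix('top',W(p,q)),Z(*u)) for q,u in ob])
r=least_squares(f,[.455,-.088,1.33],loss='soft_l1'); P=r.x
if __name__=='__main__':
    print(P,np.degrees(P[2]),f(P).round(1))
    g=lambda a:np.subtract(pix('top',W(P,(-.101+.068*np.cos(a[0]),0,.0355+.068*np.sin(a[0])))),Z(674,275))
    s=least_squares(g,[1.8]);print('lid',s.x,s.fun)
    o=get_obs();e=o['ee_pos'];y=o['eef_rot'][2]
    for n,q in dict(pre=(-.185,0,.2),grip=(0,0,.076)).items():
        w=W(P,q);dl=w-e;print(n,w.round(4),'tool shift',(dl[:2]@[np.cos(y),np.sin(y)]).round(3),-dl[2].round(3),(dl[:2]@[-np.sin(y),np.cos(y)]).round(3),'spin',np.degrees(y-P[2]).round(2))
    d=np.load('t0.npz')['d']
    # mug: points near rim height
    A=[]
    for v in range(225,280):
        for u in range(175,245):
            p=pt('top',d,u,v)
            if abs(p[2]-.089)<.006:A.append(p[:2])
    A=np.array(A,np.float32);print(len(A),A.min(0),A.max(0),cv2.minEnclosingCircle(A))
    t=least_squares(lambda m:np.linalg.norm(A-m[:2],axis=1)-.037,[.424,.289],loss='soft_l1',f_scale=.002);print('mug',t.x)
E
python3 tray.py
```

```text
[ 0.45335133 -0.09199637  1.26957681] 72.74139278967822 [ 0.1 -0.4 -0.3 -0.1  0.4  0.7  0.8 -0.7 -0.4  0.  -0.4  0.4]
lid [1.66696215] [-0.05996094  0.22227565]
pre [ 0.3985 -0.2687  0.2   ] tool shift -0.63 -0.009 -0.474 spin -7.08
grip [ 0.4534 -0.092   0.076 ] tool shift -0.447 0.115 -0.451 spin -7.08Traceback (most recent call last):
  File "tray.py", line 21, in <module>
    p=pt('top',d,u,v)
  File "h.py", line 7, in pt
    c=cams.get_calibration(n); T=np.linalg.inv(np.array(c['view']))
ValueError: time passes only in moves, steps and waits
```

```bash
python3 -m handwheel '[{"fingers":-1,"x":-0.015,"y":-0.005,"z":-0.011,"spin":0},{"fingers":-1,"x":-0.05,"y":-0.01,"z":-0.037,"spin":-1},{"fingers":-1,"x":-0.088,"y":-0.01,"z":-0.066,"spin":-2},{"fingers":-1,"x":-0.126,"y":-0.01,"z":-0.095,"spin":-3},{"fingers":-1,"x":-0.164,"y":-0.01,"z":-0.124,"spin":-4},{"fingers":-1,"x":-0.202,"y":-0.01,"z":-0.153,"spin":-5},{"fingers":-1,"x":-0.24,"y":-0.01,"z":-0.181,"spin":-6},{"fingers":-1,"x":-0.278,"y":-0.01,"z":-0.21,"spin":-7.1},{"fingers":-1,"x":-0.315,"y":-0.01,"z":-0.237,"spin":-7.1},{"fingers":-1,"x":-0.33,"y":-0.01,"z":-0.248,"spin":-7.1}]' 10
sed -i '1i import functools' h.py; sed -i 's/^def shot/_gc=functools.lru_cache(None)(cams.get_calibration)\ndef shot/; s/=cams.get_calibration(n)/=_gc(n)/' h.py
sed -i 's/get_calibration(n)/get_calibration(n)/' h.py; python3 tray.py
```

```text
time_s: 1.1
ee_pos: [0.3167, 0.0955, 0.2018]
eef_rot: [-1.571, 0.0, 1.268]
force: [-0.0, 0.5, 0.9]
grip_width: 0.0173
[ 0.45335133 -0.09199637  1.26957681] 72.74139278967822 [ 0.1 -0.4 -0.3 -0.1  0.4  0.7  0.8 -0.7 -0.4  0.  -0.4  0.4]
lid [1.66696215] [-0.05996094  0.22227565]
pre [ 0.3985 -0.2687  0.2   ] tool shift -0.323 0.002 -0.187 spin -0.12
grip [ 0.4534 -0.092   0.076 ] tool shift -0.138 0.126 -0.186 spin -0.12
248 [0.38338453 0.23465759] [0.46025315 0.31357   ] ((0.4227322041988373, 0.27432602643966675), 0.039975523948669434)
mug [0.42237975 0.27363504]
```

```bash
python3 -m handwheel '[{"fingers":-1,"x":-0.02,"y":0,"z":-0.012,"spin":0},{"fingers":-1,"x":-0.06,"y":0,"z":-0.035,"spin":0},{"fingers":-1,"x":-0.1,"y":0,"z":-0.058,"spin":0},{"fingers":-1,"x":-0.14,"y":0,"z":-0.081,"spin":0},{"fingers":-1,"x":-0.18,"y":0,"z":-0.104,"spin":0},{"fingers":-1,"x":-0.22,"y":0,"z":-0.127,"spin":0},{"fingers":-1,"x":-0.26,"y":0,"z":-0.15,"spin":0},{"fingers":-1,"x":-0.295,"y":0,"z":-0.171,"spin":0},{"fingers":-1,"x":-0.323,"y":0,"z":-0.187,"spin":0},{"fingers":-1,"x":-0.323,"y":0,"z":-0.187,"spin":0}]'
cat > where.py <<'E'
from tray import *
o=get_obs();e=o['ee_pos'];c,s=np.cos(P[2]),np.sin(P[2]);d=e[:2]-P[:2]
print('t',o['time_s'],'TCP in tray frame',(c*d[0]+s*d[1]).round(4),(-s*d[0]+c*d[1]).round(4),e[2].round(4),'dyaw',np.degrees(o['eef_rot'][2]-P[2]).round(2),'tilt',o['eef_rot'].round(3),'F',o['force'].round(1),'w',round(o['grip_width'],4),'q',o['qpos'].round(2))
E
python3 where.py; python3 -c "
from h import *
shot('side','s1');im,_=shot('top','t1')
z=cv2.resize(np.load('s1.npz')['im'][90:240,300:460],None,fx=4,fy=4);y=cv2.resize(im[180:330,330:490],None,fx=2.5,fy=4)
cv2.imwrite('pics/c2.png',z[:,:,::-1])"
```

```text
time_s: 2.1
ee_pos: [0.3994, -0.2683, 0.2009]
eef_rot: [-1.569, -0.0, 1.267]
force: [-0.0, 0.1, 0.0]
grip_width: 0.0005
t 2.1 TCP in tray frame -0.1844 -0.0008 0.2009 dyaw -0.14 tilt [-1.569 -0.     1.267] F [-0.   0.1  0. ] w 0.0005 q [-0.67  0.14  1.7  -0.    1.31 -1.93]
```

View pics/c2.png

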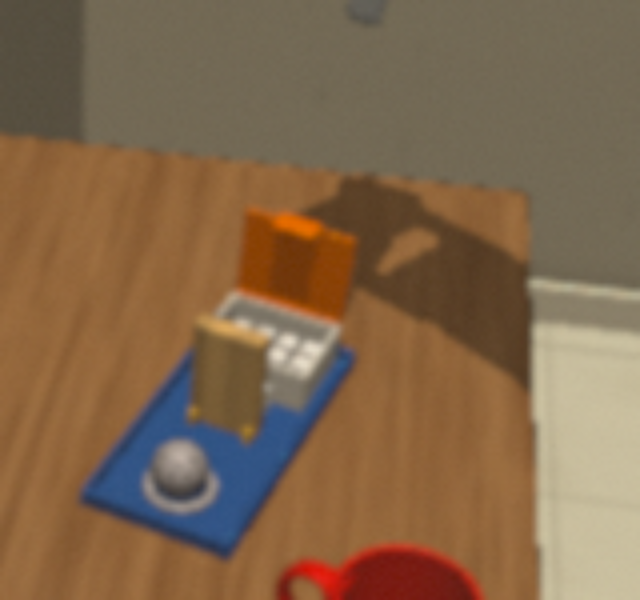

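The side crop shows the lid roughly upright at crop (297,265), the ball in its ring at (180,470) and the grip at (230,375). I'll go down behind the lid and push it over.

```bash
python3 -m handwheel '[{"fingers":-1,"x":0,"y":0.02,"z":0,"spin":0},{"fingers":-1,"x":0,"y":0.055,"z":0.001,"spin":0},{"fingers":-1,"x":0,"y":0.08,"z":0.001,"spin":0},{"fingers":-1,"x":0.02,"y":0.091,"z":0.001,"spin":0},{"fingers":-1,"x":0.045,"y":0.092,"z":0.001,"spin":0},{"fingers":-1,"x":0.06,"y":0.092,"z":0.001,"spin":0},{"fingers":-1,"x":0.068,"y":0.092,"z":0.001,"spin":0},{"fingers":-1,"x":0.076,"y":0.092,"z":0.001,"spin":0},{"fingers":-1,"x":0.084,"y":0.093,"z":0.001,"spin":0},{"fingers":-1,"x":0.09,"y":0.095,"z":0.001,"spin":0}]'
python3 where.py
```

```text
time_s: 3.2
ee_pos: [0.4254, -0.179, 0.1068]
eef_rot: [-1.571, 0.0, 1.27]
force: [-0.4, -0.9, -0.0]
grip_width: 0.0004
t 3.2 TCP in tray frame -0.0914 0.0009 0.1068 dyaw 0.02 tilt [-1.571  0.     1.27 ] F [-0.4 -0.9 -0. ] w 0.0004 q [-0.48  0.2   1.86 -0.    1.08 -1.75]
```

```bash
python3 -m handwheel '[{"fingers":-1,"x":0.005,"y":0.003,"z":0,"spin":0},{"fingers":-1,"x":0.011,"y":0.0075,"z":0,"spin":0},{"fingers":-1,"x":0.018,"y":0.014,"z":0,"spin":0},{"fingers":-1,"x":0.024,"y":0.021,"z":0,"spin":0},{"fingers":-1,"x":0.028,"y":0.027,"z":0,"spin":0},{"fingers":-1,"x":0.031,"y":0.032,"z":0,"spin":0},{"fingers":-1,"x":0.034,"y":0.037,"z":0,"spin":0},{"fingers":-1,"x":0.036,"y":0.041,"z":0,"spin":0},{"fingers":-1,"x":0.037,"y":0.045,"z":0,"spin":0},{"fingers":-1,"x":0.037,"y":0.047,"z":0,"spin":0}]'
python3 where.py
```

```text
time_s: 4.2
ee_pos: [0.4361, -0.144, 0.0594]
eef_rot: [-1.571, -0.0, 1.27]
force: [-0.0, 0.3, 0.1]
grip_width: 0.0003
t 4.2 TCP in tray frame -0.0548 0.001 0.0594 dyaw 0.02 tilt [-1.571 -0.     1.27 ] F [-0.   0.3  0.1] w 0.0003 q [-0.4   0.27  1.9  -0.    0.97 -1.67]
```

```bash
python3 -m handwheel '[{"fingers":-1,"x":0.001,"y":0.0003,"z":0,"spin":0},{"fingers":-1,"x":0.002,"y":0.0006,"z":0,"spin":0},{"fingers":-1,"x":0.003,"y":0.0009,"z":0,"spin":0},{"fingers":-1,"x":0.003,"y":0.0012,"z":0,"spin":0},{"fingers":-1,"x":0.003,"y":0.0015,"z":0,"spin":0},{"fingers":-1,"x":0.003,"y":0.0018,"z":0,"spin":0},{"fingers":-1,"x":0.003,"y":0.002,"z":0,"spin":0},{"fingers":-1,"x":0.003,"y":0.0022,"z":0,"spin":0},{"fingers":-1,"x":0.003,"y":0.0024,"z":0,"spin":0},{"fingers":-1,"x":0.003,"y":0.0024,"z":0,"spin":0}]'
python3 where.py;python3 -c "
from h import *
im,_=shot('side','s2')
z=cv2.resize(im[90:240,300:460],None,fx=4,fy=4)
cv2.imwrite('pics/c3.png',z[:,:,::-1])"
```

```text
time_s: 5.2
ee_pos: [0.4371, -0.1412, 0.0573]
eef_rot: [-1.571, 0.0, 1.27]
force: [-0.0, 0.4, 0.2]
grip_width: 0.0009
t 5.2 TCP in tray frame -0.0518 0.0009 0.0573 dyaw 0.02 tilt [-1.571  0.     1.27 ] F [-0.   0.4  0.2] w 0.0009 q [-0.39  0.27  1.91 -0.    0.97 -1.66]
```

View pics/c3.png

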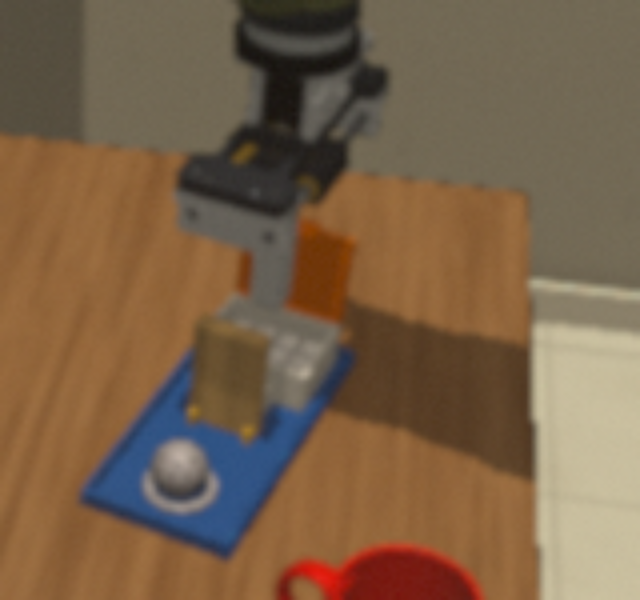

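The lid still stands upright behind the finger at crop (325,270), so something in my geometry or the contact is off. I'll check with projections before moving.

```bash
python3 - <<'E'
from tray import *
for n,q in dict(tip=(-.052,0,.038),hinge=(-.101,0,.0355),hL=(-.101,-.04,.0355),hR=(-.101,.04,.0355),eR=(-.1075,.04,.103),eL=(-.1075,-.04,.103),boxfrontR=(-.037,.04,.035),gripTop=(0,0,.088),corner=(-.107,.052,.013)).items():
    u,v=pix('side',W(P,q));print(n,((u-300)*4).round(),((v-90)*4).round())
im,d=shot('top','t2')
cv2.imwrite('pics/c4.png',cv2.resize(im[180:290,310:450],None,fx=5,fy=5,interpolation=cv2.INTER_CUBIC)[:,:,::-1])
E
```

```text
tip 263.0 342.0
hinge 291.0 306.0
hL 238.0 289.0
hR 345.0 323.0
eR 360.0 237.0
eL 249.0 204.0
boxfrontR 309.0 376.0
gripTop 237.0 325.0
corner 360.0 349.0
```

View pics/c4.png

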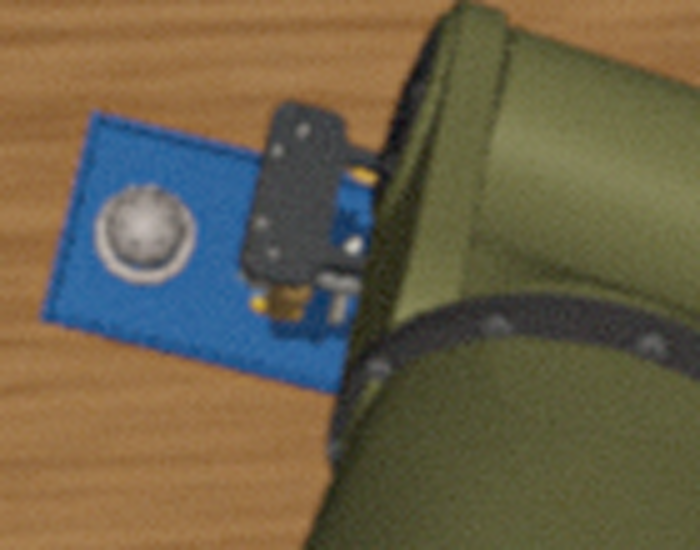

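```bash
python3 - <<'E'
from tray import *
c,s=np.cos(P[2]),np.sin(P[2])
for t in('s1','s2'):
    d=np.load(t+'.npz')['d']
    for u,v in [(275,230),(270,260),(270,290),(275,305),(280,320),(280,335),(245,270),(330,250),(330,290),(300,355),(335,310),(345,240)]:
        p=pt('side',d,300+u/4,90+v/4);e=p[:2]-P[:2]
        print(t,(u,v),np.r_[c*e[0]+s*e[1],-s*e[0]+c*e[1],p[2]].round(3))
E
```

```text
s1 (275, 230) [-0.101 -0.018  0.093]
s1 (270, 260) [-0.104 -0.02   0.066]
s1 (270, 290) [-0.1   -0.016  0.044]
s1 (275, 305) [-0.096 -0.01   0.036]
s1 (280, 320) [-0.094 -0.004  0.027]
s1 (280, 335) [-0.084  0.     0.021]
s1 (245, 270) [-0.101 -0.036  0.054]
s1 (330, 250) [-0.105  0.021  0.088]
s1 (330, 290) [-0.101  0.026  0.059]
s1 (300, 355) [-0.072  0.021  0.02 ]
s1 (335, 310) [-0.098  0.033  0.046]
s1 (345, 240) [-0.107  0.03   0.098]
s2 (275, 230) [0.033 0.03  0.191]
s2 (270, 260) [-0.039  0.004  0.115]
s2 (270, 290) [-0.038  0.006  0.093]
s2 (275, 305) [-0.044  0.008  0.078]
s2 (280, 320) [-0.093 -0.004  0.027]
s2 (280, 335) [-0.085  0.     0.021]
s2 (245, 270) [-0.099 -0.036  0.055]
s2 (330, 250) [-0.102  0.022  0.09 ]
s2 (330, 290) [-0.1    0.027  0.06 ]
s2 (300, 355) [-0.073  0.02   0.019]
s2 (335, 310) [-0.1    0.032  0.045]
s2 (345, 240) [-0.105  0.031  0.099]
```

```bash
python3 - <<'E'
import cv2,numpy as np
z=np.load('s2.npz')['im'];z1=np.load('s1.npz')['im']
a=[cv2.resize(i[130:200,335:400],None,fx=6,fy=8,interpolation=cv2.INTER_CUBIC) for i in(z1,z)]
cv2.imwrite('pics/c5.png',np.hstack(a)[:,:,::-1])
E
```

```text
(no output)
```

View pics/c5.png

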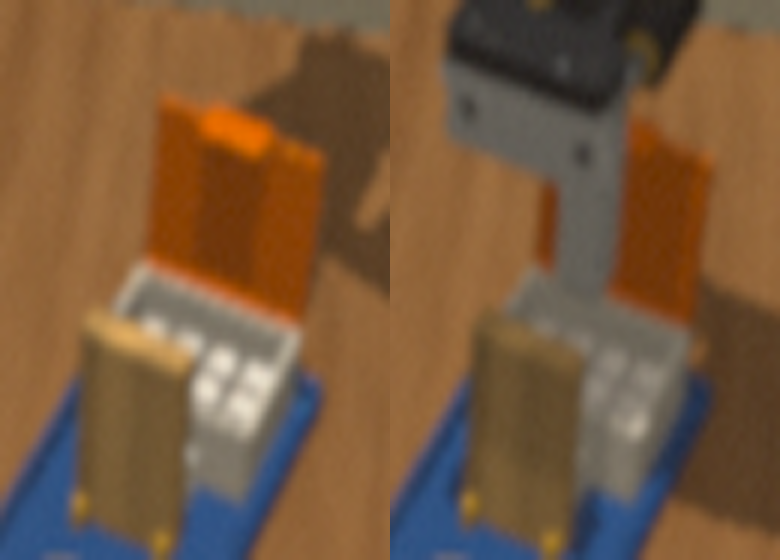

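The tip actually sits about 37 mm higher (z≈0.075) than the nominal 19 mm ahead of the TCP, so it passed over the lid without touching it. I'll raise the arm, open the fingers and measure the tips again.

```bash
python3 -m handwheel '[{"fingers":-1,"x":0,"y":-0.02,"z":0,"spin":0},{"fingers":1,"x":0,"y":-0.06,"z":0,"spin":0},{"fingers":1,"x":0,"y":-0.09,"z":0,"spin":0},{"fingers":1,"x":0,"y":-0.1,"z":0,"spin":0},{"fingers":1,"x":0,"y":-0.1,"z":0,"spin":0},{"fingers":1,"x":0,"y":-0.1,"z":0,"spin":0},{"fingers":1,"x":0,"y":-0.1,"z":0,"spin":0},{"fingers":1,"x":0,"y":-0.1,"z":0,"spin":0},{"fingers":1,"x":0,"y":-0.1,"z":0,"spin":0},{"fingers":1,"x":0,"y":-0.1,"z":0,"spin":0}]'
python3 where.py; python3 - <<'E'
from tray import *
c,s=np.cos(P[2]),np.sin(P[2])
def tf(p): e=p[:2]-P[:2]; return np.r_[c*e[0]+s*e[1],-s*e[0]+c*e[1],p[2]].round(3)
d=np.load('s1.npz')['d']
for v in (14,18,20,22,24,26,28): print('s1',v,tf(pt('side',d,300+365/4,90+v/4)))
im,d=shot('side','s3')
print('expected tips',[np.subtract(pix('side',W(P,(x,0,.138))),(300,60))*4 for x in(-.105,.0)])
cv2.imwrite('pics/c6.png',cv2.resize(im[60:210,300:460],None,fx=4,fy=4,interpolation=cv2.INTER_CUBIC)[:,:,::-1])
E
```

```text
time_s: 6.3
ee_pos: [0.437, -0.1412, 0.157]
eef_rot: [-1.57, -0.0, 1.27]
force: [-1.0, 0.5, 0.7]
grip_width: 0.0691
t 6.3 TCP in tray frame -0.0519 0.001 0.157 dyaw 0.02 tilt [-1.57 -0.    1.27] F [-1.   0.5  0.7] w 0.0691 q [-0.39  0.13  1.81 -0.    1.2  -1.66]
s1 14 [-0.17   0.003  0.226]
s1 18 [-0.174  0.002  0.222]
s1 20 [-0.181 -0.     0.216]
s1 22 [-0.181  0.     0.215]
s1 24 [-1.128 -0.289 -0.287]
s1 26 [-1.127 -0.289 -0.289]
s1 28 [-1.136 -0.291 -0.297]
expected tips [array([308.21159216, 298.05720934]), array([242.61382488, 380.77427735])]
```

View pics/c6.png

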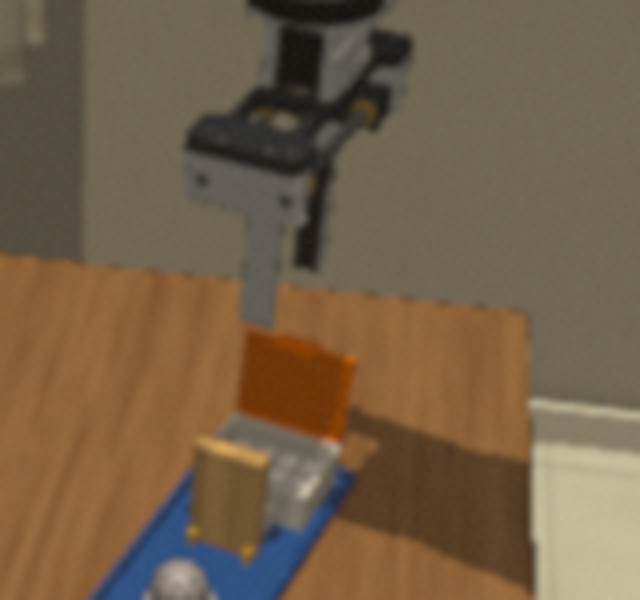

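```bash
python3 - <<'E'
from tray import *
c,s=np.cos(P[2]),np.sin(P[2])
def tf(p): e=p[:2]-P[:2]; return np.r_[c*e[0]+s*e[1],-s*e[0]+c*e[1],p[2]].round(3)
d=np.load('s3.npz')['d']
for u in (250,258,266):
  for v in (270,300,312,318,322,326,330): print(u,v,tf(pt('side',d,300+u/4,60+v/4)))
for v in (240,256,260,264,268,272): print('far',v,tf(pt('side',d,300+307/4,60+v/4)))
d=np.load('s2.npz')['d']
for v in (300,304,308,312,316): print('s2',v,tf(pt('side',d,300+275/4,90+v/4)))
E
```

```text
250 270 [-0.004 -0.003  0.213]
250 300 [-0.005 -0.002  0.192]
250 312 [-0.005 -0.001  0.185]
250 318 [-0.004 -0.001  0.181]
250 322 [-0.013 -0.004  0.172]
250 326 [-0.106 -0.039  0.103]
250 330 [-0.107 -0.039  0.099]
258 270 [-0.004  0.002  0.214]
258 300 [-0.005  0.003  0.194]
258 312 [-0.005  0.004  0.186]
258 318 [-0.005  0.004  0.182]
258 322 [-0.007  0.004  0.178]
258 326 [-0.106 -0.033  0.105]
258 330 [-0.105 -0.033  0.102]
266 270 [-0.004  0.007  0.216]
266 300 [-0.006  0.008  0.195]
266 312 [-0.007  0.008  0.186]
266 318 [-0.005  0.009  0.183]
266 322 [-0.006  0.009  0.18 ]
266 326 [-0.011  0.008  0.174]
266 330 [-0.107 -0.027  0.103]
far 240 [-0.087  0.001  0.191]
far 256 [-0.086  0.002  0.18 ]
far 260 [-0.086  0.002  0.177]
far 264 [-0.086  0.003  0.175]
far 268 [-1.109 -0.343 -0.485]
far 272 [-1.118 -0.345 -0.497]
s2 300 [-0.043  0.008  0.082]
s2 304 [-0.044  0.008  0.078]
s2 308 [-0.094 -0.009  0.035]
s2 312 [-0.095 -0.009  0.031]
s2 316 [-0.094 -0.008  0.028]
```

The tip sits at reported z + 0.018, in three views at different heights, while x is right. I'll plan with that offset and go back behind the lid.

```bash
python3 -m handwheel '[{"fingers":-1,"x":-0.015,"y":0,"z":0,"spin":0},{"fingers":-1,"x":-0.05,"y":0,"z":0,"spin":0},{"fingers":-1,"x":-0.09,"y":0,"z":0,"spin":0},{"fingers":-1,"x":-0.118,"y":0,"z":0,"spin":0},{"fingers":-1,"x":-0.123,"y":0,"z":0,"spin":0},{"fingers":-1,"x":-0.123,"y":0.02,"z":0,"spin":0},{"fingers":-1,"x":-0.123,"y":0.05,"z":0,"spin":0},{"fingers":-1,"x":-0.123,"y":0.075,"z":0,"spin":0},{"fingers":-1,"x":-0.123,"y":0.085,"z":0,"spin":0},{"fingers":-1,"x":-0.123,"y":0.085,"z":0,"spin":0}]'
python3 where.py
```

```text
time_s: 7.35
ee_pos: [0.4004, -0.258, 0.0716]
eef_rot: [-1.569, -0.001, 1.27]
force: [0.0, 0.3, -0.2]
grip_width: 0.0012
t 7.35 TCP in tray frame -0.1743 0.0013 0.0716 dyaw 0.04 tilt [-1.569e+00 -1.000e-03  1.270e+00] F [ 0.   0.3 -0.2] w 0.0012 q [-0.65  0.28  1.85  0.    1.01 -1.92]
```

```bash
python3 -m handwheel '[{"fingers":-1,"x":0.02,"y":0,"z":0,"spin":0},{"fingers":-1,"x":0.04,"y":0,"z":0,"spin":0},{"fingers":-1,"x":0.05,"y":0,"z":0,"spin":0},{"fingers":-1,"x":0.056,"y":0,"z":0,"spin":0},{"fingers":-1,"x":0.061,"y":0,"z":0,"spin":0},{"fingers":-1,"x":0.066,"y":0,"z":0,"spin":0},{"fingers":-1,"x":0.071,"y":0,"z":0,"spin":0},{"fingers":-1,"x":0.076,"y":0.001,"z":0,"spin":0},{"fingers":-1,"x":0.081,"y":0.003,"z":0,"spin":0},{"fingers":-1,"x":0.081,"y":0.003,"z":0,"spin":0}]'
python3 where.py; python3 - <<'E'
from tray import *
im,d=shot('side','s4')
cv2.imwrite('pics/c7.png',cv2.resize(im[90:240,300:460],None,fx=4,fy=4,interpolation=cv2.INTER_CUBIC)[:,:,::-1])
E
```

```text
time_s: 8.35
ee_pos: [0.4246, -0.1808, 0.069]
eef_rot: [-1.57, -0.0, 1.27]
force: [0.2, -0.7, -0.4]
grip_width: 0.0006
t 8.35 TCP in tray frame -0.0933 0.0011 0.069 dyaw 0.04 tilt [-1.57 -0.    1.27] F [ 0.2 -0.7 -0.4] w 0.0006 q [-0.48  0.26  1.89  0.    0.99 -1.75]
```

View pics/c7.png

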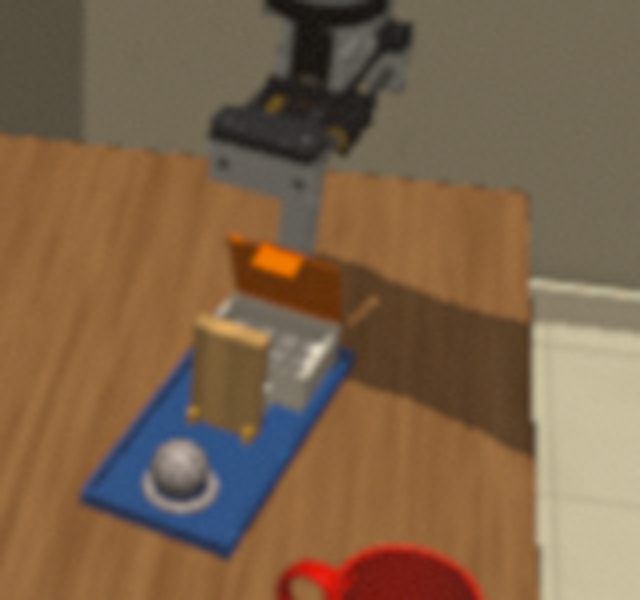

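The lid is now swinging over, its edge at crop (285,262), and the tray and ball have not moved. I'll continue the arc.

```bash
python3 -m handwheel '[{"fingers":-1,"x":0.006,"y":0.003,"z":0,"spin":0},{"fingers":-1,"x":0.013,"y":0.007,"z":0,"spin":0},{"fingers":-1,"x":0.02,"y":0.013,"z":0,"spin":0},{"fingers":-1,"x":0.026,"y":0.02,"z":0,"spin":0},{"fingers":-1,"x":0.03,"y":0.026,"z":0,"spin":0},{"fingers":-1,"x":0.033,"y":0.032,"z":0,"spin":0},{"fingers":-1,"x":0.036,"y":0.037,"z":0,"spin":0},{"fingers":-1,"x":0.038,"y":0.041,"z":0,"spin":0},{"fingers":-1,"x":0.039,"y":0.044,"z":0,"spin":0},{"fingers":-1,"x":0.039,"y":0.045,"z":0,"spin":0}]'
python3 where.py
```

```text
time_s: 9.4
ee_pos: [0.4364, -0.1443, 0.0252]
eef_rot: [-1.571, 0.0, 1.27]
force: [-10.5, 3.4, 28.1]
grip_width: 0.0005
t 9.4 TCP in tray frame -0.055 0.0007 0.0252 dyaw 0.03 tilt [-1.571  0.     1.27 ] F [-10.5   3.4  28.1] w 0.0005 q [-0.4   0.33  1.92 -0.    0.89 -1.67]
```

```bash
python3 - <<'E'
from tray import *
im,d=shot('side','s5'); c,s=np.cos(P[2]),np.sin(P[2])
def tf(p): e=p[:2]-P[:2]; return np.r_[c*e[0]+s*e[1],-s*e[0]+c*e[1],p[2]].round(3)
cv2.imwrite('pics/c8.png',cv2.resize(im[130:200,335:410],None,fx=8,fy=8,interpolation=cv2.INTER_CUBIC)[:,:,::-1])
h=cv2.cvtColor(im,cv2.COLOR_RGB2HSV); m=(h[:,:,0]<15)&(h[:,:,1]>200)&(h[:,:,2]>70); m[:130]=0;m[215:]=0;m[:,400:]=0;m[:,:330]=0
A=np.array([tf(pt('side',d,u,v)) for v,u in zip(*np.nonzero(m))]);A=A[np.abs(A[:,1])<.05]
print(len(A),A.min(0),A.max(0)); q=np.polyfit(A[:,0],A[:,2],1);print('slope',q,'lid angle',np.degrees(np.arctan(q[0])))
for x in np.arange(-.1,-.02,.01):
    B=A[abs(A[:,0]-x)<.005]; print(round(x,3),len(B),np.median(B[:,2]) if len(B) else '')
E
```

```text
191 [-0.102 -0.041  0.036] [-0.034  0.035  0.042]
slope [-0.01583174  0.03893058] lid angle -0.9070163594018158
-0.1 10 0.04
-0.09 29 0.041
-0.08 37 0.04
-0.07 34 0.04
-0.06 27 0.04
-0.05 22 0.04
-0.04 25 0.04
-0.03 7 0.039
```

View pics/c8.png

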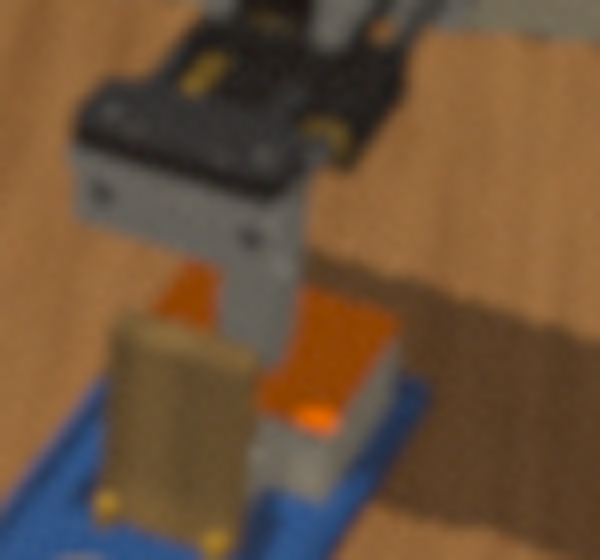

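The lid lies flat: orange points at z≈0.040 along its whole length, and the tab is down at crop (320,415). I'll lift off and move over the grip.

```bash
python3 -m handwheel '[{"fingers":-1,"x":0,"y":-0.005,"z":0,"spin":0},{"fingers":-1,"x":0,"y":-0.025,"z":0,"spin":0},{"fingers":-1,"x":0,"y":-0.06,"z":0,"spin":0},{"fingers":-1,"x":0,"y":-0.09,"z":0,"spin":0},{"fingers":-0.1,"x":0.01,"y":-0.1,"z":0,"spin":0},{"fingers":-0.1,"x":0.03,"y":-0.1,"z":0,"spin":0},{"fingers":-0.1,"x":0.047,"y":-0.1,"z":0,"spin":0},{"fingers":-0.1,"x":0.055,"y":-0.1,"z":0,"spin":0},{"fingers":-0.1,"x":0.055,"y":-0.1,"z":0,"spin":0},{"fingers":-0.1,"x":0.055,"y":-0.1,"z":0,"spin":0}]'
python3 where.py; python3 - <<'E'
from tray import *
im,d=shot('side','s6');c,s=np.cos(P[2]),np.sin(P[2])
def tf(p): e=p[:2]-P[:2]; return np.r_[c*e[0]+s*e[1],-s*e[0]+c*e[1],p[2]].round(3)
a=np.load('s1.npz')['im'];A,B=[cv2.resize(i[105:240,300:400],None,fx=4,fy=4,interpolation=cv2.INTER_CUBIC) for i in(a,im)]
cv2.imwrite('pics/c9.png',np.hstack([A,B])[:,:,::-1])
h=cv2.cvtColor(im,cv2.COLOR_RGB2HSV); m=(h[:,:,0]<15)&(h[:,:,1]>200)&(h[:,:,2]>70); m[:130]=0;m[215:]=0;m[:,400:]=0;m[:,:330]=0
A=np.array([tf(pt('side',d,u,v)) for v,u in zip(*np.nonzero(m))]);A=A[np.abs(A[:,1])<.05]
print(len(A),A.min(0),A.max(0),np.polyfit(A[:,0],A[:,2],1))
E
```

```text
time_s: 10.45
ee_pos: [0.4523, -0.0917, 0.1239]
eef_rot: [-1.57, 0.0, 1.27]
force: [-0.3, 0.3, 0.4]
grip_width: 0.0418
t 10.45 TCP in tray frame -0.0 0.0011 0.1239 dyaw 0.03 tilt [-1.57  0.    1.27] F [-0.3  0.3  0.4] w 0.0418 q [-0.28  0.18  1.84 -0.    1.12 -1.55]
302 [-0.099 -0.04   0.036] [-0.034  0.036  0.042] [-0.00447088  0.03998226]
```

View pics/c9.png

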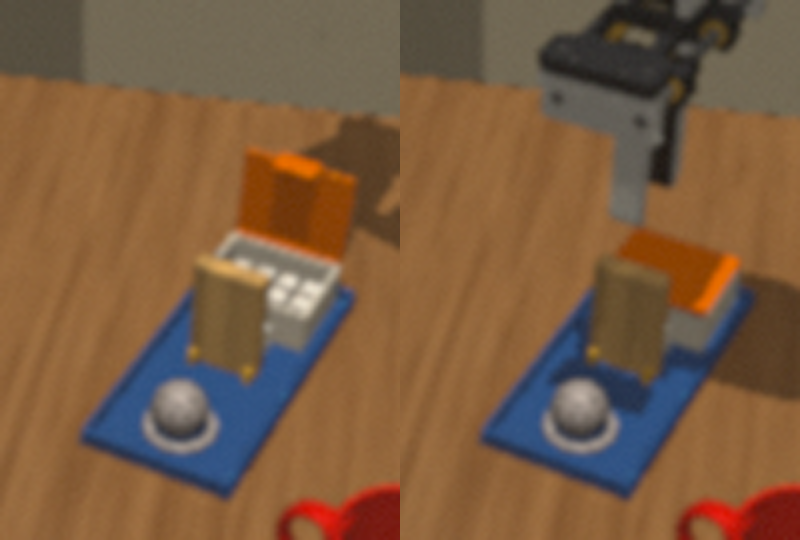

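The lid is shut flat and the tray has not moved. I'll descend on the grip and pinch.

```bash
python3 -m handwheel '[{"fingers":-0.1,"x":0,"y":0.015,"z":-0.001,"spin":0},{"fingers":-0.1,"x":0,"y":0.04,"z":-0.001,"spin":0},{"fingers":-0.1,"x":0,"y":0.065,"z":-0.001,"spin":0},{"fingers":-0.1,"x":0,"y":0.08,"z":-0.001,"spin":0},{"fingers":-0.1,"x":0,"y":0.085,"z":-0.001,"spin":0},{"fingers":-0.1,"x":0,"y":0.085,"z":-0.001,"spin":0},{"fingers":-0.5,"x":0,"y":0.085,"z":-0.001,"spin":0},{"fingers":-0.7,"x":0,"y":0.085,"z":-0.001,"spin":0},{"fingers":-1,"x":0,"y":0.085,"z":-0.001,"spin":0},{"fingers":-1,"x":0,"y":0.085,"z":-0.001,"spin":0}]' 40
python3 where.py
python3 -m handwheel '[{"fingers":-1,"x":0,"y":0,"z":0,"spin":0},{"fingers":-1,"x":0,"y":0,"z":0,"spin":0},{"fingers":-1,"x":0,"y":0,"z":0,"spin":0},{"fingers":-1,"x":0,"y":-0.0005,"z":0,"spin":0},{"fingers":-1,"x":0,"y":-0.0015,"z":0,"spin":0},{"fingers":-1,"x":0,"y":-0.003,"z":0,"spin":0},{"fingers":-1,"x":0,"y":-0.005,"z":0,"spin":0},{"fingers":-1,"x":0,"y":-0.007,"z":0,"spin":0},{"fingers":-1,"x":0,"y":-0.009,"z":0,"spin":0},{"fingers":-1,"x":0,"y":-0.01,"z":0,"spin":0}]' 40
python3 where.py
```

```text
time_s: 11.5
ee_pos: [0.4537, -0.0918, 0.0398]
eef_rot: [-1.572, -0.0, 1.27]
force: [-0.5, 0.2, 3.7]
grip_width: 0.0141
t 11.5 TCP in tray frame 0.0003 -0.0003 0.0398 dyaw 0.02 tilt [-1.572 -0.     1.27 ] F [-0.5  0.2  3.7] w 0.0141 q [-0.28  0.31  1.91  0.    0.93 -1.55]
time_s: 12.5
ee_pos: [0.4535, -0.0919, 0.0496]
eef_rot: [-1.571, -0.0, 1.27]
force: [0.1, -0.3, -4.1]
grip_width: 0.0138
t 12.5 TCP in tray frame 0.0002 -0.0001 0.0496 dyaw 0.02 tilt [-1.571 -0.     1.27 ] F [ 0.1 -0.3 -4.1] w 0.0138 q [-0.28  0.29  1.9   0.    0.95 -1.55]
```

The tray is held: 4.1 N of weight on the tool and a 14 mm grip width. I'll lift it gently.

```bash
python3 -m handwheel '[{"fingers":-1,"x":0,"y":-0.003,"z":0,"spin":0},{"fingers":-1,"x":0,"y":-0.01,"z":0,"spin":0},{"fingers":-1,"x":0,"y":-0.022,"z":0,"spin":0},{"fingers":-1,"x":0,"y":-0.037,"z":0,"spin":0},{"fingers":-1,"x":0,"y":-0.055,"z":0,"spin":0},{"fingers":-1,"x":0,"y":-0.073,"z":0,"spin":0},{"fingers":-1,"x":0,"y":-0.09,"z":0,"spin":0},{"fingers":-1,"x":0,"y":-0.104,"z":0,"spin":0},{"fingers":-1,"x":0,"y":-0.115,"z":0,"spin":0},{"fingers":-1,"x":0,"y":-0.12,"z":0,"spin":0}]'
python3 where.py; python3 - <<'E'
from tray import *
im,d=shot('side','s7')
cv2.imwrite('pics/c10.png',cv2.resize(im[60:340,240:440],None,fx=2.1,fy=2.1,interpolation=cv2.INTER_CUBIC)[:,:,::-1])
# mug from side depth: rim points
h=cv2.cvtColor(im,cv2.COLOR_RGB2HSV);A=[]
for v in range(270,345):
    for u in range(320,385):
        p=pt('side',d,u,v)
        if abs(p[2]-.087)<.004 and h[v,u,1]<60:A.append(p[:2])
A=np.array(A)
t=least_squares(lambda m:np.linalg.norm(A-m[:2],axis=1)-.037,[.4225,.274],loss='soft_l1',f_scale=.002);print('mug side',len(A),t.x,A.min(0),A.max(0))
E
```

```text
time_s: 13.5
ee_pos: [0.4537, -0.0919, 0.1708]
eef_rot: [-1.573, -0.0, 1.27]
force: [0.3, 0.3, -4.1]
grip_width: 0.0141
t 13.5 TCP in tray frame 0.0002 -0.0003 0.1708 dyaw 0.02 tilt [-1.573 -0.     1.27 ] F [ 0.3  0.3 -4.1] w 0.0141 q [-0.28  0.12  1.78 -0.    1.23 -1.55]
mug side 339 [0.42401218 0.27508613] [0.3850918  0.23601534] [0.46163646 0.31357931]
```

View pics/c10.png

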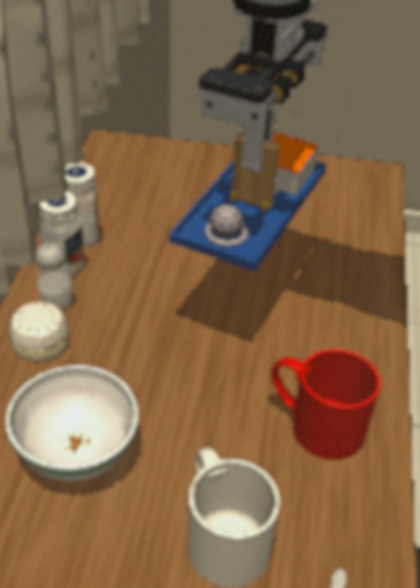

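The tray is held level, with the ball at (228,222) in its ring. The mug mouth comes out at (0.4235, 0.2745) from both cameras. I'll carry the tray in two ramped moves.

```bash
python3 -m handwheel '[{"fingers":-1,"x":0.004,"y":0,"z":0.002,"spin":0},{"fingers":-1,"x":0.014,"y":0,"z":0.007,"spin":0},{"fingers":-1,"x":0.029,"y":0,"z":0.0145,"spin":0},{"fingers":-1,"x":0.048,"y":0,"z":0.024,"spin":0},{"fingers":-1,"x":0.068,"y":0,"z":0.0345,"spin":0},{"fingers":-1,"x":0.089,"y":0,"z":0.0445,"spin":0},{"fingers":-1,"x":0.108,"y":0,"z":0.054,"spin":0},{"fingers":-1,"x":0.123,"y":0,"z":0.062,"spin":0},{"fingers":-1,"x":0.1325,"y":0,"z":0.0665,"spin":0},{"fingers":-1,"x":0.1365,"y":0,"z":0.0685,"spin":0}]'
python3 where.py
python3 -m handwheel '[{"fingers":-1,"x":0.004,"y":0,"z":0.002,"spin":0},{"fingers":-1,"x":0.014,"y":0,"z":0.007,"spin":0},{"fingers":-1,"x":0.029,"y":0,"z":0.0145,"spin":0},{"fingers":-1,"x":0.048,"y":0,"z":0.024,"spin":0},{"fingers":-1,"x":0.068,"y":0,"z":0.0345,"spin":0},{"fingers":-1,"x":0.089,"y":0,"z":0.0445,"spin":0},{"fingers":-1,"x":0.108,"y":0,"z":0.054,"spin":0},{"fingers":-1,"x":0.123,"y":0,"z":0.062,"spin":0},{"fingers":-1,"x":0.1325,"y":0,"z":0.0665,"spin":0},{"fingers":-1,"x":0.1365,"y":0,"z":0.0685,"spin":0}]'
python3 where.py
python3 -m handwheel '[{"fingers":-1,"x":0,"y":0.001,"z":0,"spin":0},{"fingers":-1,"x":0,"y":0.003,"z":0,"spin":0},{"fingers":-1,"x":0,"y":0.005,"z":0,"spin":0},{"fingers":-1,"x":0,"y":0.007,"z":0,"spin":0},{"fingers":-1,"x":0,"y":0.009,"z":0,"spin":0},{"fingers":-1,"x":0,"y":0.01,"z":0,"spin":0},{"fingers":-1,"x":0,"y":0.01,"z":0,"spin":0},{"fingers":-1,"x":0,"y":0.01,"z":0,"spin":0},{"fingers":-1,"x":0,"y":0.01,"z":0,"spin":0},{"fingers":-1,"x":0,"y":0.01,"z":0,"spin":0}]'
python3 where.py; python3 - <<'E'
from tray import *
im,d=shot('side','s8'); t,dt=shot('top','t8')
a=cv2.resize(im[120:380,240:440],None,fx=2,fy=2,interpolation=cv2.INTER_CUBIC);b=cv2.resize(t[180:310,170:270],None,fx=4,fy=4,interpolation=cv2.INTER_CUBIC)
cv2.imwrite('pics/c11.png',np.hstack([a,b])[:,:,::-1])
e=get_obs()['ee_pos'];y=get_obs()['eef_rot'][2];p=e[:2]+.068*np.array([np.cos(y),np.sin(y)]);print('pocket',p)
w=np.r_[p,.143]
for n,o in(('side',(240,120,2,0)),('top',(170,180,4,400))):
    u,v=pix(n,w);print(n,'ball px expected',(u-o[0])*o[2]+o[3],(v-o[1])*o[2])
E
```

```text
time_s: 14.55
ee_pos: [0.428, 0.0598, 0.169]
eef_rot: [-1.57, 0.0, 1.271]
force: [0.4, -0.4, -5.2]
grip_width: 0.0135
t 14.55 TCP in tray frame 0.1375 0.0692 0.169 dyaw 0.09 tilt [-1.57   0.     1.271] F [ 0.4 -0.4 -5.2] w 0.0135 q [ 0.05  0.06  1.86  0.    1.22 -1.22]
time_s: 15.55
ee_pos: [0.4033, 0.2102, 0.1693]
eef_rot: [-1.571, 0.0, 1.27]
force: [-0.2, 0.7, -4.0]
grip_width: 0.0141
t 15.55 TCP in tray frame 0.2737 0.1374 0.1693 dyaw 0.05 tilt [-1.571  0.     1.27 ] F [-0.2  0.7 -4. ] w 0.0141 q [ 0.4   0.11  1.81 -0.    1.23 -0.87]
time_s: 16.55
ee_pos: [0.4035, 0.2095, 0.1594]
eef_rot: [-1.571, -0.0, 1.27]
force: [0.0, -0.2, -4.1]
grip_width: 0.0136
t 16.55 TCP in tray frame 0.2731 0.137 0.1594 dyaw 0.02 tilt [-1.571 -0.     1.27 ] F [ 0.  -0.2 -4.1] w 0.0136 q [ 0.4   0.12  1.82 -0.    1.2  -0.87]
pocket [0.42367145 0.27444028]
side ball px expected 225.55998663236255 315.64335779014766
top ball px expected 494.7091383963865 278.6352787722785
```

The picture limit is reached, so I'll do the final check numerically from the depth images.

```bash
cat > chk.py <<'E'
from tray import *
o=get_obs();y=o['eef_rot'][2];p0=o['ee_pos'][:2];c,s=np.cos(y),np.sin(y)
def cloud(n,d,im):
    C=_gc(n) if 0 else cams.get_calibration(n);T=np.linalg.inv(np.array(C['view']))
    v,u=np.mgrid[:400,:640];P3=np.stack([(u-C['cx'])/C['fx']*d,(v-C['cy'])/C['fy']*d,d],-1)@T[:3,:3].T+T[:3,3]
    return P3
for n,t in(('side','s8'),('top','t8')):
    z=np.load(t+'.npz');im,d=z['im'],z['d'];C=cloud(n,d,im);h=cv2.cvtColor(im,cv2.COLOR_RGB2HSV)
    e=C[...,:2]-p0;X=c*e[...,0]+s*e[...,1];Y=-s*e[...,0]+c*e[...,1];Z=C[...,2]
    k=(d>0)&(abs(X)<.12)&(abs(Y)<.06)&(Z>.1)&(Z<.2)
    blue=k&(h[...,0]>100)&(h[...,0]<125)&(h[...,1]>120)
    A=np.c_[X[blue],Y[blue],np.ones(blue.sum())];q=least_squares(lambda q:A@q-Z[blue],[0,0,.13],loss='soft_l1',f_scale=.002).x
    print(n,'floor slopes deg',np.degrees(q[:2]).round(2),'floor z',q[2].round(4),'n',blue.sum(),'x range',X[blue].min().round(3),X[blue].max().round(3),'y',Y[blue].min().round(3),Y[blue].max().round(3))
    b=k&~blue&(X>.04)&(X<.1)&(abs(Y)<.03)&(Z>q[2]+.012)
    B=np.c_[X[b],Y[b],Z[b]];f=least_squares(lambda m:np.linalg.norm(B-m,axis=1)-.018,[.068,0,q[2]+.018],loss='soft_l1',f_scale=.002)
    print('  ball n',b.sum(),'centre (tray)',f.x.round(4))
    l=k&(h[...,0]<15)&(h[...,1]>200)&(X<-.03)
    if l.sum()>20:print('  lid n',l.sum(),'z-floor fit',np.polyfit(X[l],Z[l]-q[2],1).round(4))
    r=np.load(t[0]+'0.npz');df=np.abs(im.astype(int)-r['im']).sum(-1)
    for nm,w,R in(('bowl',(.6,.198,.03),.06),('timer',(.669,.052,.03),.03),('salt',(.666,-.019,.06),.02),('jar1',(.669,-.081,.08),.02),('jar2',(.672,-.143,.08),.02),('red',(.34,.123,.06),.04),('mug',(.4235,.2745,.05),.035)):
        u,v=pix(n,w);a=int(R*420);W0=df[int(v)-a:int(v)+a,int(u)-a:int(u)+a];print('  ',nm,'median diff',np.median(W0),end='')
    print()
E
python3 chk.py; python3 where.py
```

```text
side floor slopes deg [0.31 0.67] floor z 0.1256 n 2606 x range -0.103 0.109 y -0.052 0.049
  ball n 365 centre (tray) [ 0.0747 -0.0018  0.1429]
  lid n 413 z-floor fit [-0.001  0.034]
   bowl median diff 42.0   timer median diff 43.0   salt median diff 35.0   jar1 median diff 37.0   jar2 median diff 36.0   red median diff 143.0   mug median diff 151.0
top floor slopes deg [-2.54  1.22] floor z 0.127 n 477 x range -0.107 0.031 y -0.051 0.05
  ball n 0 centre (tray) [0.068 0.    0.145]
  lid n 50 z-floor fit [-0.008   0.0319]
   bowl median diff 33.0   timer median diff 33.0   salt median diff 30.0   jar1 median diff 29.0   jar2 median diff 29.0   red median diff 115.0   mug median diff 243.0
t 16.65 TCP in tray frame 0.2731 0.137 0.1594 dyaw 0.02 tilt [-1.571 -0.     1.27 ] F [-0.4 -0.3 -3.9] w 0.0137 q [ 0.4   0.12  1.82 -0.    1.2  -0.87]
```

```bash
python3 -c "
from station import workorder
print(workorder.hand_in())"
```

```text
the job is handed in; nothing more can be done
None
```

I shut the lid, lifted the tray by its grip and carried it to the white mug. I handed the job in at about 16.7 s with the tray still held.

**First try at the lid:** it missed. The fingertips sit about 35 mm higher than the stated tool frame implies, so the shut fingers passed over the lid without touching it. I measured the tips with the camera, corrected for that, swung the lid over and pressed it down with about 28 N.

**Last checks (depth images and arm state):**
- **Lid:** flat, with its top at about 39–40 mm along its whole length before the lift. It was still flat at the end.
- **Tray:** level within about 0.7° in the side camera, underside about 3 cm above the mug's rim. The only load on the tool is the tray's weight, about 4 N.
- **Pocket:** at (0.4237, 0.2744), against the mug mouth at (0.4235, 0.2745).
- **Ball:** still in its ring, but about 7 mm off the pocket's centre by the fit. I work out that the ring lets it roll about 5.5 mm.

**Checks that disagreed or were missing:**
- **Top camera:** the arm blocked part of the tray, so it gave no ball reading and a rough tilt of 2.5°. I trusted the side view.
- **Mugs:** I could not confirm from the images that neither mug moved, because the tray and its shadow cover them. The planned path kept the tray about 30 mm or more above both rims.
- **Final picture:** I had reached the viewing limit, so I did not look at the end state by eye.

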